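# Index the sculptor's turntable to its next notch

### The job

Draw the red-knobbed spring pin of the sculptor's turntable up out of its notch, turn the table with its plaster bust anticlockwise (seen from above), and let the pin drop fully home in the next notch, then let go. Let the pin's own spring seat it and never lean hard on the notched plate, push on against a seated pin, or shift or topple the bust; leave the other things on the bench alone.

Things in the scene. Friction and masses are not known exactly. Their poses are not given: they have to be found in the camera images.
- turntable_top (a point): centre of the top face of the turntable, on its upright turning axis; round wooden top of 230 mm diameter, its face 66 mm above the bench. Its x axis points along the arm towards the knob, z is up.
- turntable (a joint): turning angle, rad; about 0 at the start (pin in start notch), growing anticlockwise from above; range -0.35 to 1.5; light friction (1 N at the pin). The next notch lies somewhere from 0.47 to 0.82 rad, anew each time (a brass sector clamped at will) and not measured: it is seen, or felt as the pin drops. A second notch, the wrong one, follows 0.45 rad beyond.
- index_pin (a joint): lift of the spring pin, m: 0 = fully down (home in a notch), 0.009 = its round tip resting on the land between notches (0.0095 on the brass sector), 0.016 = the top of its travel. A spring pulls it down with 6 N at 0 and 11 N at the top.
- knob (a point): centre of the red plastic knob on top of the spring pin: upright cylinder, 26 mm diameter, 30 mm tall, centre 97 mm above the bench with the pin home. Pin and knob slide up and down in a blue arm of the turntable, 150 mm from its axis. 6 mm below the knob is a 22 mm bushing; the arm's top is 60 mm above the bench. The pin, 8 mm thick, round tip, stands 9 mm deep in its notch.
- index_plate: fixed steel plate under the turntable; origin on the turning axis at bench level, x axis towards the start notch. On a circle of 150 mm radius it carries steel lands and the brass sector (tops 40 mm above the bench) with radial notches 11 mm wide. Load on them must stay below 25 N; the pin riding on the land under its spring alone gives 10 N.
- bust_mid (a point): white plaster bust, 148 mm tall, 92 mm wide, on a 70 mm square plinth, 0.5 to 0.8 kg, standing loose near the centre of the turntable; the point is half-way up on its axis.
- mallet_mid (a point): round wooden mallet lying on the bench, 250 mm long, head 68 mm diameter; the point is in its head. Leave alone.
- rasp_mid (a point): rasp with orange handle lying on the bench, 270 mm long, 24 mm high; its middle. Leave alone.
- study_head_mid (a point): small plaster head, 96 mm tall, 60 mm wide; half-way up. Leave alone.
- tin_mid (a point): bare metal can, 72 mm diameter, 95 mm tall; its middle. Leave alone.
Things that resemble listed ones, but are neither listed nor needed, are in the scene too. Leave any orange or purple look-alike of the part that bears bust_mid alone.

How it is judged:
On the way, in this order (a step that is already met when the one before it is completed fails the run):
1. the pin is drawn clear of its start notch (value of joint index_pin above 0.0075 m and value of joint turntable below 0.2 rad), for 0.1 s.
2. the turntable is turned anticlockwise with the pin up, past the start notch (value of joint turntable above 0.2 rad and value of joint index_pin above 0.007 m), for 0.1 s.
3. the pin has dropped home in the next notch (value of joint index_pin below 0.002 m and value of joint turntable between 0.45 and 0.86 rad), for 0.3 s.
At the end, for the whole second after the job is handed in: The pin is home (within 2 mm of fully down) in the first notch anticlockwise of where it started (turntable between 0.45 and 0.86 rad), the turntable is still, and the bust stands upright on it, its axis within 20 mm of the turning axis (all of step 3 and velocity of joint turntable between -0.05 and 0.05 rad/s and angle between bust_mid's own z axis and vertical below 0.1 rad and horizontal distance between bust_mid and turntable_top below 0.02 m); the robot touches nothing.
It fails at once if the notched plate or its sector is loaded with more than 25 N (pin rammed down or forced sideways) (contact force between index_plate and anything else above 25 N).
It fails at once if the bust is tipped or pushed off centre (angle between bust_mid's own z axis and vertical above 0.2 rad or horizontal distance between bust_mid and turntable_top above 0.02 m).
It fails at once if a bystander object is moved more than 20 mm (distance of any of mallet_mid, rasp_mid, study_head_mid, tin_mid from where it was at the start of the episode above 0.02 m).
It also fails if it takes over 64 s, if anything falls off the work surface, if the arm or the gripper's body presses on something with over 40 N, if the wrist force passes 120 N, or if a joint passes its speed limit or range.

### The arm

A 6-joint arm with a two-finger parallel gripper is mounted at the origin on the work surface. World frame = base frame: x ahead of the robot, y to its left, z up, the work surface at z = 0. Lengths are in m, angles in rad, forces in N, time in s.
With the tool pointing down it reaches from about 0.35 to 0.975 m from the base axis. Payload 4.9 kg.
Tool frame: the origin (TCP) lies at the very end of the fingers, on their centre line; the grasp point (between the pads) lies 19 mm behind it (manip.grasp_offset is the distance from the TCP to the grasp point, in m); z points along the fingers, y is the line along which they close (so a half turn about z gives the same grasp; the last joint's range is limited). The gripper opens to 85 mm and grips with 20 to 120 N. Pads are 22 mm wide; open, the fingers measure 114 mm over their backs; the gripper's body (76 mm by 85 mm) begins 54 mm behind the grasp point. The pads swing forward as they close: fully open they stand 13 mm farther back than shut.
Start: joints at [0.981, 0.053, 1.613, -0, 1.476, -0.119], TCP at [0.283, 0.557, 0.199] pointing down, gripper open.
Joint ranges: [-3.01, 3.01], [-1.01, 2.22], [0.06, 2.58], [-1.02, 4.17], [0.09, 2.62], [-3.14, 3.14]. Speed limits (rad/s): [2.57, 2.57, 3.14, 3.14, 3.14, 3.14].

### API

Orientations are given as a unit quaternion [w, x, y, z].
In Python, from plant import manip, eyes, job_done, models gives the robot as it stands.
- The arm moves only by the tool servo_tool, never from a script. Its argument "motion" is one flat list of numbers, 5 for each row, row after row: the opening, from -1 (shut) to 1 (fully open), then the shift along the tool's x, y, z normalised to -1 to 1, where 1 is 120 mm, then the turn about the tool's z normalised to -1 to 1, where 1 is 45 degrees. A call has 1 to 5 rows; each row is the pose to reach, as a shift and turn from the pose commanded when the call began, along the tool's axes at that moment; what a row does not reach only later rows make up. A row lasts 1/8 s, in which the tool goes at most 62.5 mm and 10.7 degrees, less where a joint would pass 70% of its speed; a pose out of reach is approached as far as the arm can. A call with a number of a shift or a turn outside -1 to 1 is refused whole. A call with a gripper value outside its range is refused whole. The fingers move at their own pace and stop on an object; the grip force is fixed at half the most. Time passes only in rows, so rows that repeat a pose let the fingers close. It gives the time, the measured TCP pose, the force, the opening and the grip force at its end, in the units of the state.
- manip.state(): the state, without advancing time (a new reading comes with each control period).
- eyes.grab_frame(name): name is "scene" or "top"; returns (picture, depth): 420x560x3 uint8, red, green, blue; 420x560 float32, m along the optical axis (not along the pixel's ray), 0 where there is no reading.
- eyes.camera_params(name): a dict with "fov_y" (degrees; the focal length in pixels is half the picture's height over the tangent of half this angle, whatever the lens; pixels are square), "cx", "cy" (the principal point, pixels), "pose" (4x4, takes a point from camera to world coordinates). Camera axes: x right, y up, looking along -z (the intrinsics and any distortion apply to the point x, -y, -z); pixel columns grow to the right and rows downward; lengths in m; the calibration is good to about 2 mm. A picture is of the moment at which its call begins. camera_params takes no time and is no camera call.
- job_done(): hands the job in; it is judged then, once.
Trained networks look in the newest picture that a camera, given by its name, has taken for a name from the list of things; names that differ only in an ending like _2 or _b are one class to them, and where a whole thing is asked for, a point or a joint stands for the part that bears it (a point fixed in the world has none). Each returns a list of dicts, best first, with "p" (0 to 1); they miss things now and then, are a little off and sometimes report something else, mostly with a low value. They report only what shows in the picture. A call takes as long as a camera call. They do not tell look-alikes from the thing itself.
- models.regions_of(camera, label): "mask" (420x560 bool, what is visible of it) and "pixel" ([column, row] in pixels, amid what is visible of it).
The state is a dict: "time": time; "joint_pos": joint angles; "joint_vel": joint speeds; "joint_efforts": joint torques, N m; "tool_pos": TCP position; "tool_rot": TCP orientation; "contact_force": force on the tool from outside, world axes, zero at the start; "ft_torque": the same for the moment, N m; "gripper_width": opening from 0.0 (shut) to 1.0 (fully open); "grasp_force": force on a finger pad.
Only numpy, scipy, OpenCV 4.12 (cv2) and the standard library are available. Lean on these libraries where they do the work, as an engineer would, in place of code of your own. Each camera call takes 0.05 s, during which the arm holds its last target. There are 200 camera calls.

## Working session

There is one attempt and no reset: what is moved stays moved. The work goes in short steps, Python scripts to look and compute and a tool call to move; the robot and the scene stay as the last step left them, time stands still between calls to the robot, and variables do not carry over. Pictures are saved under pics/ and viewed, at most 10 in all, crops included, and the job is handed in when it is done.

Besides the shell and the picture viewer there is one more tool, called in YAML: its name, and indented under it one key for each argument. servo_tool: Moves the arm, as the interface text tells. Its arguments: {"type":"object","properties":{"motion":{"type":"array","items":{"type":"number","minimum":-1,"maximum":1}}},"required":["motion"]}

```bash
mkdir -p pics; cat > h.py <<'E'
import numpy as np, cv2
from plant import manip, eyes, job_done, models
def save(n,im,crop=None,s=1):
    if crop: im=im[crop[1]:crop[3],crop[0]:crop[2]]
    if s!=1: im=cv2.resize(im,None,fx=s,fy=s,interpolation=cv2.INTER_CUBIC)
    cv2.imwrite('pics/'+n,im[:,:,::-1])
def cloud(cam,d):
    p=eyes.camera_params(cam);h,w=d.shape
    f=h/2/np.tan(np.radians(p['fov_y'])/2)
    v,u=np.mgrid[:h,:w]
    P=np.stack([(u-p['cx'])/f*d,-(v-p['cy'])/f*d,-d,np.ones_like(d)],-1)@np.array(p['pose']).T
    return P[...,:3]
E
python3 - <<'E'
from h import *
for c in('scene','top'):
    im,d=eyes.grab_frame(c);save(c+'0.png',im);P=cloud(c,d)
    print(eyes.camera_params(c))
    for l in('knob','bust_mid','turntable'):
        for r in models.regions_of(c,l)[:4]:
            m=r['mask']&(d>0);q=P[m]
            print(c,l,round(r['p'],2),r['pixel'],m.sum(),np.median(q,0).round(3),np.percentile(q,[2,98],axis=0).round(3).tolist())
s=manip.state();print(s)
E
```

```text
{'fov_y': 47.886691120801885, 'cx': 273.41361752189596, 'cy': 203.9497720236772, 'pose': array([[-0.10123914, -0.60366776,  0.79078181,  1.53308086],
       [ 0.99479539, -0.05222008,  0.08749398,  0.07852347],
       [-0.0115226 ,  0.79552392,  0.60581262,  0.92456355],
       [ 0.        ,  0.        ,  0.        ,  1.        ]])}
scene bust_mid 0.83 [218.8, 174.6] 834 [ 0.267 -0.238  0.057] [[0.234, -0.275, 0.009], [0.289, -0.205, 0.147]]
scene bust_mid 0.69 [157.6, 262.1] 1347 [ 0.688 -0.317  0.058] [[0.638, -0.369, 0.001], [0.714, -0.29, 0.148]]
scene bust_mid 0.57 [288.5, 225.5] 1328 [0.592 0.008 0.123] [[0.562, -0.032, 0.072], [0.615, 0.044, 0.213]]
scene turntable 0.58 [286.9, 252.2] 3604 [0.621 0.026 0.067] [[0.484, -0.099, 0.047], [0.688, 0.149, 0.102]]
{'fov_y': 56.565858830040504, 'cx': 284.74229233745524, 'cy': 204.0678274207002, 'pose': array([[-0.01784552,  0.9860632 , -0.16541133,  0.30553613],
       [-0.99965916, -0.02074934, -0.01584366, -0.0651304 ],
       [-0.01905503,  0.16507221,  0.98609739,  1.15781652],
       [ 0.        ,  0.        ,  0.        ,  1.    
[... 450 characters left out ...]
joint_pos': array([ 9.80982463e-01,  5.27970354e-02,  1.61309180e+00, -1.64294863e-05,
        1.47602560e+00, -1.19028241e-01]), 'joint_vel': array([ 0.00047217, -0.00047016, -0.00020639,  0.00046068,  0.0026562 ,
       -0.0010899 ]), 'joint_efforts': array([-4.38755578e-04, -3.93051481e+01, -3.69809461e+01, -1.14791023e-04,
        2.44497583e-03, -1.41392024e-05]), 'tool_pos': array([0.28344438, 0.55689712, 0.19862866]), 'tool_rot': array([-4.81669893e-05,  2.33224222e-01,  9.72422972e-01, -1.53728395e-04]), 'contact_force': array([-0.07452068,  0.53793637,  0.12683913]), 'ft_torque': array([-0.0573381 ,  0.03987862, -0.03747669]), 'grasp_force': 0.0, 'gripper_width': 0.9966252350102931}
```

View pics/scene0.png

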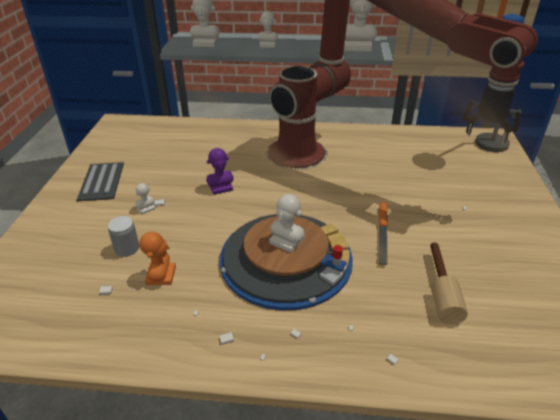

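View pics/top0.png

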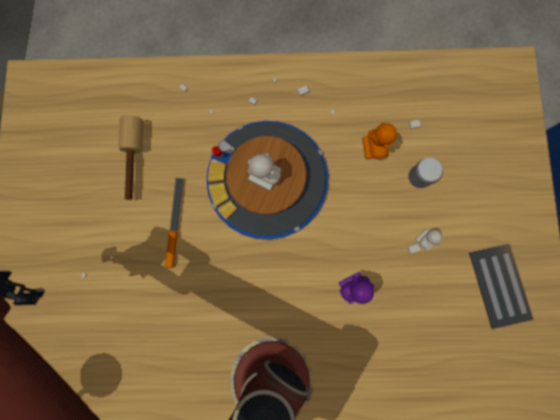

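The white bust at top (262,168) stands on the turntable, so it is the one meant. The orange one (380,142) and purple one (357,288) are look-alikes. The red knob is at (216,151) top and (337,252) scene, and the brass sector lies anticlockwise of it. Next I'll take an enlarged crop and measure.

```bash
python3 - <<'E'
from h import *
from scipy.optimize import least_squares
C={}
for c in('top','scene'):
    im,d=eyes.grab_frame(c);P=cloud(c,d)
    hsv=cv2.cvtColor(im,cv2.COLOR_RGB2HSV)
    r=im.astype(int)
    red=(r[...,0]>120)&(r[...,1]<50)&(r[...,2]<60)&(np.abs(P[...,0]-.6)<.2)&(P[...,1]<.25)&(P[...,1]>-.1)&(d>0)&(P[...,2]>.06)&(P[...,2]<.13)
    q=P[red];top=q[q[:,2]>.107]
    print(c,'knob n',len(q),np.percentile(q,[2,50,98],axis=0).round(4).tolist(),'top',len(top),top.mean(0) if len(top) else 0)
    # wooden disc
    w=(np.abs(P[...,2]-.066)<.004)&(np.hypot(P[...,0]-.575,P[...,1])<.2)&(hsv[...,1]>80)&(hsv[...,0]<15)&(r[...,0]>r[...,2]+30)&~red
    n,l,st,ce=cv2.connectedComponentsWithStats(w.astype(np.uint8));w=l==1+np.argmax(st[1:,4])
    hull=cv2.convexHull(np.argwhere(w)[:,::-1].astype(np.int32))[:,0]
    H=P[hull[:,1],hull[:,0]]
    f=least_squares(lambda p:np.hypot(H[:,0]-p[0],H[:,1]-p[1])-p[2],[.575,0,.115],loss='soft_l1',f_scale=.002)
    print('disc',f.x,w.sum(),np.median(P[w][:,2]))
    C[c]=f.x
    # whole plate blue ring fit
    br=(hsv[...,0]>17)&(hsv[...,0]<32)&(hsv[...,1]>110)&(np.abs(P[...,2]-.04)<.008)&(np.hypot(P[...,0]-f.x[0],P[...,1]-f.x[1])<.19)
    q=P[br];a=np.arctan2(q[:,1]-f.x[1],q[:,0]-f.x[0]);rr=np.hypot(q[:,1]-f.x[1],q[:,0]-f.x[0])
    s=(rr>.138)&(rr<.163);print('brass',br.sum(),rr.min(),rr.max(),np.histogram(a[s],bins=np.arange(.4,2.6,.04)))
    np.savez(c+'.npz',P=P,im=im)
    if c=='top': save('crop.png',im,(196,110,346,250),5)
    else: save('crops.png',im,(210,190,360,300),5)
E
```

```text
top knob n 42 [[0.6295, 0.1324, 0.1085], [0.6379, 0.141, 0.1118], [0.647, 0.1496, 0.1147]] top 42 [0.63838443 0.14146269 0.11153712]
disc [ 0.5972546  -0.00362535  0.07137754] 486 0.0659671100967687
brass 714 0.1334257896004683 0.18998434082052362 (array([ 0,  0,  0,  0,  0,  0,  0,  0,  0,  0,  0,  0,  0,  0,  0,  0,  0,
        0,  0,  0,  0,  0,  0,  0,  0, 15, 18, 16, 17, 12, 16, 18, 18, 15,
        4,  5, 13, 13, 16, 12, 14, 13, 14, 14,  1,  3, 10, 11,  9,  9,  6,
        0,  0,  0]), array([0.4 , 0.44, 0.48, 0.52, 0.56, 0.6 , 0.64, 0.68, 0.72, 0.76, 0.8 ,
       0.84, 0.88, 0.92, 0.96, 1.  , 1.04, 1.08, 1.12, 1.16, 1.2 , 1.24,
       1.28, 1.32, 1.36, 1.4 , 1.44, 1.48, 1.52, 1.56, 1.6 , 1.64, 1.68,
       1.72, 1.76, 1.8 , 1.84, 1.88, 1.92, 1.96, 2.  , 2.04, 2.08, 2.12,
       2.16, 2.2 , 2.24, 2.28, 2.32, 2.36, 2.4 , 2.44, 2.48, 2.52, 2.56]))
scene knob n 36 [[0.6331, 0.1319, 0.1079], [0.6434, 0.1418, 0.1119], [0.6505, 0.1494, 0.1161]] top 36 [0.64315199 0.14113314 0.11205711]
disc [0.57778038 0.00442245 0.11447553] 2765 0.06699828135122121
brass 398 0.1267467059223959 0.17398653667645567 (array([ 0,  0,  0,  0,  0,  0,  0,  0,  0,  0,  0,  0,  0,  0,  0,  0,  0,
        0,  0,  0,  0,  0,  0,  0,  2,  4,  7,  3,  5,  4,  6,  1,  2,  5,
        7, 14, 12,  9, 16, 14, 12, 11,  3, 10, 18,  9, 13, 10, 15,  4,  0,
        0,  0,  0]), array([0.4 , 0.44, 0.48, 0.52, 0.56, 0.6 , 0.64, 0.68, 0.72, 0.76, 0.8 ,
       0.84, 0.88, 0.92, 0.96, 1.  , 1.04, 1.08, 1.12, 1.16, 1.2 , 1.24,
       1.28, 1.32, 1.36, 1.4 , 1.44, 1.48, 1.52, 1.56, 1.6 , 1.64, 1.68,
       1.72, 1.76, 1.8 , 1.84, 1.88, 1.92, 1.96, 2.  , 2.04, 2.08, 2.12,
       2.16, 2.2 , 2.24, 2.28, 2.32, 2.36, 2.4 , 2.44, 2.48, 2.52, 2.56]))
```

View pics/crop.png

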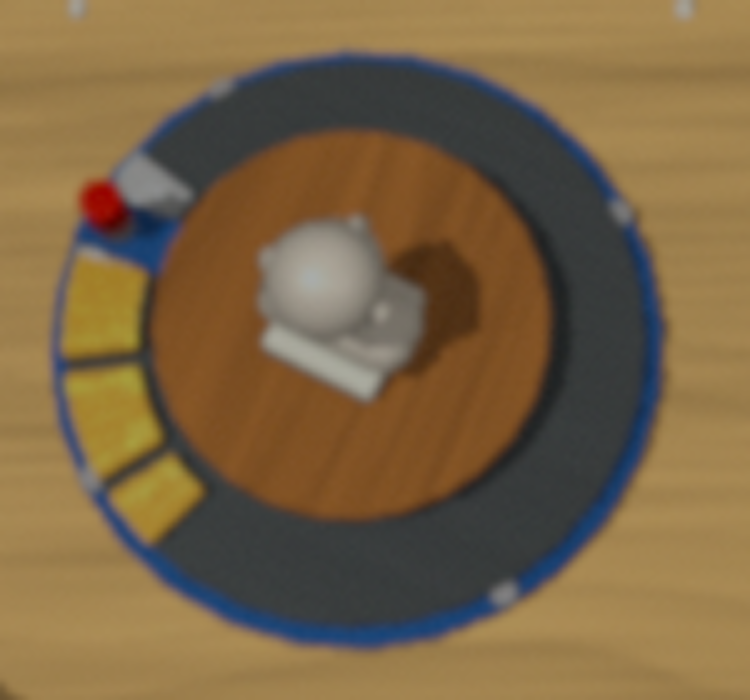

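View pics/crops.png

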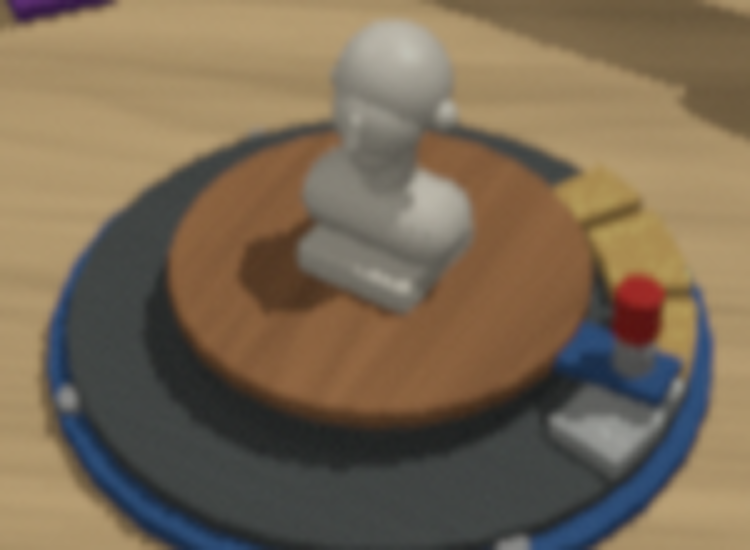

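The crops show the red knob on the blue arm, at top crop (103,205) and scene crop (638,310). There are two notches in the brass, at top crop (105,358) and (140,460), and the white bust stands on the disc. Next I'll refine the axis and the notch angles.

```bash
python3 - <<'E'
from h import *
from scipy.optimize import least_squares
for c,rng in(('top',None),('scene',None)):
    z=np.load(c+'.npz');P,im=z['P'],z['im'];r=im.astype(int);hsv=cv2.cvtColor(im,cv2.COLOR_RGB2HSV)
    R=np.hypot(P[...,0]-.577,P[...,1]-.004)
    w=(P[...,2]>.061)&(P[...,2]<.072)&(R<.122)&(r[...,0]>r[...,2]+25)&(r[...,2]<r[...,0]*.7)&(r[...,0]>r[...,1]*1.3)
    hull=cv2.convexHull(np.argwhere(w)[:,::-1].astype(np.int32))[:,0];H=P[hull[:,1],hull[:,0]]
    f=least_squares(lambda p:np.hypot(H[:,0]-p[0],H[:,1]-p[1])-.114,[.577,0.004],loss='soft_l1',f_scale=.002)
    print(c,'axis',f.x,w.sum(),f.cost,len(H))
    a0=f.x
    A=np.arctan2(P[...,1]-a0[1],P[...,0]-a0[0]);R=np.hypot(P[...,0]-a0[0],P[...,1]-a0[1])
    s=(np.abs(P[...,2]-.036)<.01)&(R>.135)&(R<.168)&(A>1.2)&(A<2.7)
    b=np.arange(1.2,2.7,.03)
    print([(round(x,2),int(np.median(r[...,0][s&(A>=x)&(A<x+.03)])) if (s&(A>=x)&(A<x+.03)).any() else -1) for x in b])
    q=P[(P[...,2]>.2)&(np.hypot(P[...,0]-.577,P[...,1])<.08)]
    print('bust head',q.mean(0))
    for k in[(.6385,.1415),(.641,.141)]: print(np.hypot(k[0]-a0[0],k[1]-a0[1]),np.arctan2(k[1]-a0[1],k[0]-a0[0]))
from scipy.spatial.transform import Rotation as Ro
s=manip.state();q=s['tool_rot'];print(Ro.from_quat(np.r_[q[1:],q[0]]).as_matrix().round(3))
E
```

```text
top axis [0.57666203 0.00657071] 3860 3.948122333797145e-06 39
[(np.float64(1.2), -1), (np.float64(1.23), 143), (np.float64(1.26), 160), (np.float64(1.29), 161), (np.float64(1.32), 161), (np.float64(1.35), 162), (np.float64(1.38), 162), (np.float64(1.41), 162), (np.float64(1.44), 163), (np.float64(1.47), 163), (np.float64(1.5), 163), (np.float64(1.53), 164), (np.float64(1.56), 164), (np.float64(1.59), 146), (np.float64(1.62), 91), (np.float64(1.65), 113), (np.float64(1.68), 147), (np.float64(1.71), 162), (np.float64(1.74), 166), (np.float64(1.77), 165), (np.float64(1.8), 165), (np.float64(1.83), 165), (np.float64(1.86), 165), (np.float64(1.89), 165), (np.float64(1.92), 165), (np.float64(1.95), 165), (np.float64(1.98), 166), (np.float64(2.01), 166), (np.float64(2.04), 159), (np.float64(2.07), 102), (np.float64(2.1), 107), (np.float64(2.13), 141), (np.float64(2.16), 161), (np.float64(2.19), 167), (np.float64(2.22), 166), (np.float64(2.25), 166), (np.float64(2.28), 166), (np.float64(2.31), 166), (np.float64(2.34), 150), (np.float64(2.37), 71), (np.float64(2.4), 58), (np.float64(2.43), 5
[... 1154 characters left out ...]
loat64(2.1), -1), (np.float64(2.13), 117), (np.float64(2.16), 128), (np.float64(2.19), 170), (np.float64(2.22), 173), (np.float64(2.25), 172), (np.float64(2.28), 171), (np.float64(2.31), 169), (np.float64(2.34), 165), (np.float64(2.37), 143), (np.float64(2.4), 118), (np.float64(2.43), 107), (np.float64(2.46), 86), (np.float64(2.49), 68), (np.float64(2.52), 67), (np.float64(2.55), 74), (np.float64(2.58), 70), (np.float64(2.61), 69), (np.float64(2.64), 70), (np.float64(2.67), 79), (np.float64(2.7), -1)]
bust head [0.5776767  0.01096868 0.20810382]
0.1497757781680649 1.1594086809488435
0.1503378431884216 1.1428361945307444
[[-0.891  0.454 -0.   ]
 [ 0.454  0.891 -0.   ]
 [ 0.    -0.    -1.   ]]
```

servo_tool:
  motion: [1, -0.42, -0.17, 0, -0.057, 1, -0.84, -0.35, 0, -0.057, 1, -0.84, -0.35, 0, -0.057]

```text
time: 0.88
tool_pos: [0.3563, 0.4717, 0.1989]
tool_rot: [0.0, 0.214, 0.977, -0.0]
contact_force: [-0.6, -0.3, 0.0]
gripper_width: 1.001
grasp_force: 0.0
```

servo_tool:
  motion: [1, -0.42, -0.17, 0, 0, 1, -0.84, -0.35, 0, 0, 1, -0.84, -0.35, 0, 0]

```text
time: 1.25
tool_pos: [0.4304, 0.3923, 0.1989]
tool_rot: [0.0, 0.213, 0.977, 0.0]
contact_force: [-0.4, 1.6, 0.1]
gripper_width: 1.004
grasp_force: 0.0
```

servo_tool:
  motion: [1, -0.42, -0.17, 0, 0, 1, -0.84, -0.35, 0, 0, 1, -0.84, -0.35, 0, 0]

```text
time: 1.62
tool_pos: [0.5044, 0.313, 0.1988]
tool_rot: [0.0, 0.213, 0.977, 0.0]
contact_force: [-0.0, 0.7, 0.1]
gripper_width: 1.003
grasp_force: 0.0
```

servo_tool:
  motion: [1, -0.42, -0.17, 0, 0, 1, -0.84, -0.35, 0, 0, 1, -0.84, -0.35, 0, 0]

```text
time: 2.0
tool_pos: [0.5785, 0.2336, 0.1987]
tool_rot: [-0.0, 0.213, 0.977, 0.0]
contact_force: [-0.8, 0.7, -0.0]
gripper_width: 0.998
grasp_force: 0.0
```

servo_tool:
  motion: [1, -0.4, -0.25, 0, 0, 1, -0.787, -0.486, 0, 0, 1, -0.787, -0.486, 0.3, 0, 1, -0.787, -0.486, 0.5, 0, 1, -0.787, -0.486, 0.5, 0]

```text
time: 2.62
tool_pos: [0.6368, 0.1441, 0.1358]
tool_rot: [-0.003, 0.21, 0.978, -0.001]
contact_force: [-0.3, -0.8, -0.1]
gripper_width: 1.002
grasp_force: 0.0
```

```bash
python3 - <<'E'
from h import *
im,d=eyes.grab_frame('scene');save('s1.png',im,(230,110,390,290),4 if 0 else 3.3)
print(manip.state()['tool_pos'])
E
```

```text
[0.63818144 0.14397867 0.13799617]
```

View pics/s1.png

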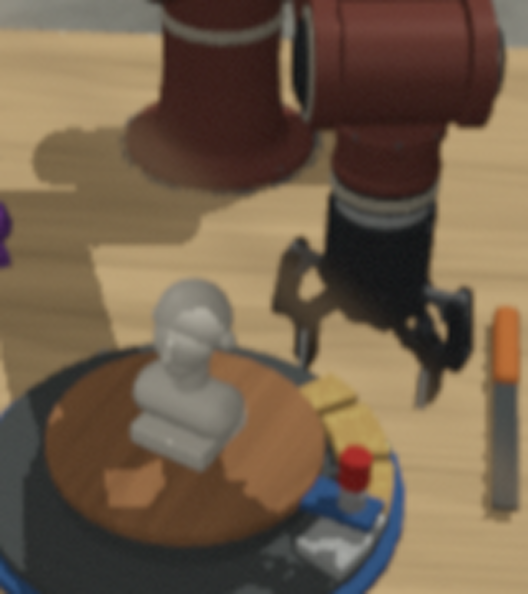

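The fingers at crop (305,360) and (428,395) straddle the knob's line, with the knob at (355,465). Now I'll descend.

servo_tool:
  motion: [1, 0, 0, 0, 0, 1, 0, 0, 0.1, 0, 1, 0, 0, 0.2, 0, 1, 0, 0, 0.2, 0, 1, 0, 0, 0.2, 0]

```text
time: 3.3
tool_pos: [0.6394, 0.1419, 0.1145]
tool_rot: [-0.0, 0.212, 0.977, -0.0]
contact_force: [-0.1, -0.5, 0.1]
gripper_width: 1.0
grasp_force: 0.0
```

servo_tool:
  motion: [1, -0.005, -0.003, 0.1, 0, 1, -0.005, -0.003, 0.25, 0, 1, -0.005, -0.003, 0.25, 0, 1, -0.005, -0.003, 0.25, 0]

```text
time: 3.8
tool_pos: [0.6397, 0.1414, 0.0844]
tool_rot: [-0.0, 0.211, 0.977, -0.0]
contact_force: [-0.3, -0.2, -0.2]
gripper_width: 0.995
grasp_force: 0.0
```

servo_tool:
  motion: [0, 0, 0, 0, 0, -0.4, 0, 0, 0, 0]

```text
time: 4.05
tool_pos: [0.6403, 0.1415, 0.0855]
tool_rot: [0.001, 0.211, 0.977, 0.0]
contact_force: [-0.3, -0.2, 0.1]
gripper_width: 0.606
grasp_force: 0.0
```

servo_tool:
  motion: [-0.3, 0, 0, 0, 0, -0.3, 0, 0, 0, 0]

```text
time: 4.3
tool_pos: [0.64, 0.1415, 0.085]
tool_rot: [0.0, 0.211, 0.977, 0.0]
contact_force: [-0.1, 0.1, 0.6]
gripper_width: 0.349
grasp_force: 0.0
```

servo_tool:
  motion: [-0.42, 0, 0, 0, 0, -0.42, 0, 0, 0, 0]

```text
time: 4.55
tool_pos: [0.6399, 0.1414, 0.0848]
tool_rot: [-0.0, 0.211, 0.977, -0.0]
contact_force: [0.1, -0.9, 0.2]
gripper_width: 0.292
grasp_force: 0.0
```

servo_tool:
  motion: [-0.5, 0, 0, 0, 0, -0.6, 0, 0, 0, 0, -0.7, 0, 0, 0, 0]

```text
time: 4.92
tool_pos: [0.6399, 0.1414, 0.0848]
tool_rot: [-0.0, 0.211, 0.977, -0.0]
contact_force: [0.3, -0.0, 0.3]
gripper_width: 0.15
grasp_force: 0.0
```

```bash
python3 - <<'E'
from h import *
im,d=eyes.grab_frame('scene');save('s2.png',im,(270,190,380,290),7)
P=cloud('scene',d);r=im.astype(int)
red=(r[...,0]>110)&(r[...,1]<50)&(r[...,2]<60)&(P[...,2]>.06)&(P[...,2]<.13)&(P[...,0]>.5)&(P[...,1]>0)&(P[...,1]<.2)
q=P[red];print(len(q),np.percentile(q,[2,50,98],axis=0).round(4))
E
```

```text
8 [[0.6277 0.1343 0.1092]
 [0.6358 0.1358 0.1129]
 [0.6419 0.1395 0.1145]]
```

View pics/s2.png

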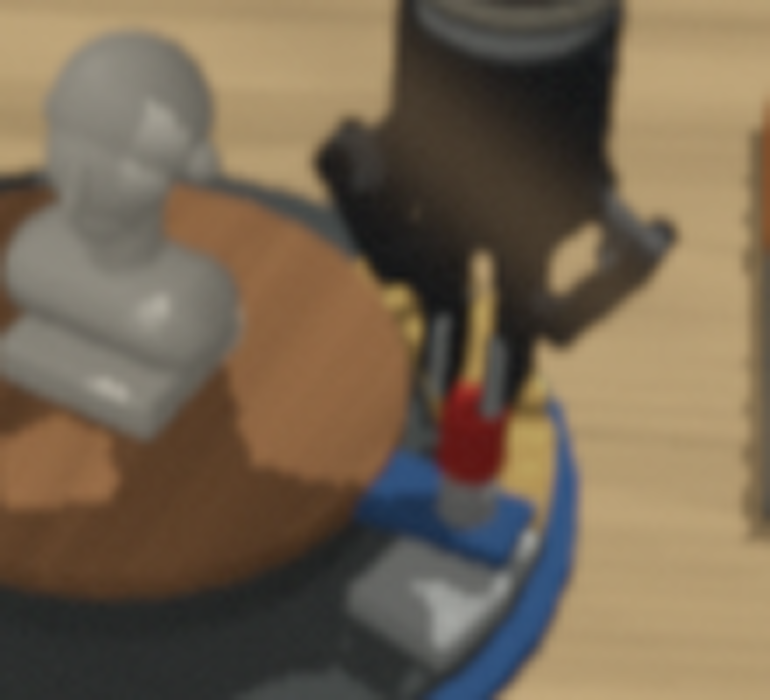

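```bash
python3 - <<'E'
from h import *
p=eyes.camera_params('scene');Ti=np.linalg.inv(p['pose']);f=210/np.tan(np.radians(p['fov_y'])/2)
def pr(x):
    c=Ti@np.r_[x,1];return np.array([p['cx']+f*c[0]/-c[2],p['cy']-f*c[1]/-c[2]])
t=manip.state()['tool_pos']
for x in(t,t+[0,0,.03],[.64,.1412,.112],[.64,.1412,.082],[.5777,.005,.066]):
    u=pr(x);print(np.round(x,3),u.round(1),'crop',((u-[270,190])*7).round())
im,d=eyes.grab_frame('scene');P=cloud('scene',d)
for cu,cv in((437,345),(440,380),(497,360),(493,395),(480,300),(470,400),(470,440),(470,470),(465,510),(540,320)):
    u,v=int(270+cu/7),int(190+cv/7);print((cu,cv),P[v,u].round(4),im[v,u])
im,d=eyes.grab_frame('top');P=cloud('top',d);save('t2.png',im,(190,110,290,220),6)
E
```

```text
[0.64  0.141 0.085] [337.  255.6] crop [469. 459.]
[0.64  0.141 0.115] [337.8 246.9] crop [475. 399.]
[0.64  0.141 0.112] [337.7 247.8] crop [474. 404.]
[0.64  0.141 0.082] [336.9 256.4] crop [468. 465.]
[0.578 0.005 0.066] [285.8 241.7] crop [110. 362.]
(437, 345) [0.6451 0.1249 0.1447] [78 80 78]
(440, 380) [0.6432 0.126  0.1265] [80 80 76]
(497, 360) [0.6537 0.1467 0.1475] [78 78 76]
(493, 395) [0.6543 0.1454 0.1314] [81 81 79]
(480, 300) [0.4967 0.1479 0.0422] [147 123  79]
(470, 400) [0.6357 0.1396 0.1106] [111  30  27]
(470, 440) [0.6504 0.1398 0.1071] [98 23 21]
(470, 470) [0.6495 0.141  0.0891] [96 23 21]
(465, 510) [0.6469 0.1399 0.0688] [83 83 83]
(540, 320) [0.6535 0.1596 0.1677] [48 42 36]
```

View pics/t2.png

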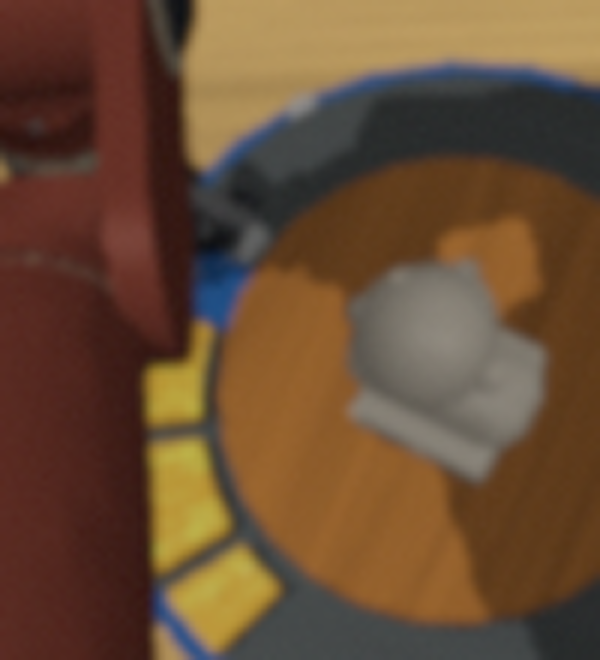

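```bash
python3 - <<'E'
from h import *
im,d=eyes.grab_frame('scene');P=cloud('scene',d)
g=(np.hypot(P[...,0]-.64,P[...,1]-.141)<.1)&(P[...,2]>.115)&(d>0)
for z in np.arange(.115,.30,.008):
    s=g&(P[...,2]>=z)&(P[...,2]<z+.008);q=P[s]
    if len(q):print(round(z,3),len(q),q.min(0).round(3)[:2],q.max(0).round(3)[:2],np.median(im[s],0))
for u,v in[(332,245),(333,246),(340,247),(341,249),(341,250),(332,248),(331,250)]: print(u,v,P[v,u].round(3),im[v,u])
s=manip.state();print(s['joint_pos'].round(4),s['tool_pos'],s['gripper_width'])
E
```

```text
0.115 16 [0.628 0.124] [0.652 0.149] [98.5 56.  48. ]
0.123 30 [0.629 0.121] [0.655 0.161] [71.5 64.5 54. ]
0.131 35 [0.625 0.12 ] [0.655 0.16 ] [69. 60. 46.]
0.139 35 [0.629 0.12 ] [0.654 0.16 ] [58. 58. 51.]
0.147 37 [0.626 0.119] [0.654 0.159] [56. 50. 43.]
0.155 30 [0.626 0.111] [0.658 0.158] [43.5 38.5 33.5]
0.163 83 [0.624 0.101] [0.666 0.171] [43. 37. 32.]
0.171 98 [0.612 0.093] [0.667 0.173] [44.  39.  32.5]
0.179 78 [0.612 0.09 ] [0.669 0.179] [45.  38.5 33. ]
0.187 82 [0.61  0.085] [0.673 0.183] [46.5 40.5 33. ]
0.195 97 [0.619 0.08 ] [0.674 0.189] [58. 49. 39.]
0.203 106 [0.619 0.077] [0.677 0.201] [64. 54. 43.]
0.211 176 [0.606 0.079] [0.678 0.2  ] [70.  59.  47.5]
0.219 128 [0.61  0.089] [0.667 0.186] [69. 58. 44.]
0.227 52 [0.628 0.1  ] [0.666 0.178] [63. 53. 42.]
0.235 25 [0.628 0.102] [0.664 0.178] [48. 41. 35.]
0.243 38 [0.651 0.104] [0.676 0.174] [67.5 57.  43. ]
0.251 88 [0.646 0.104] [0.678 0.176] [66.5 55.5 43. ]
0.259 87 [0.644 0.103] [0.678 0.175] [60. 50. 40.]
0.267 99 [0.642 0.103] [0.679 0.176] [53. 45. 36.]
0.275 86 [0.644 0.102] [0.678 0.176] [43.5 37.5 32.5]
0.283 130 [0.63  0.102] [0.679 0.175] [42.5 38.  34. ]
0.291 124 [0.629 0.104] [0.677 0.177] [74.  73.5 67.5]
0.299 42 [0.651 0.106] [0.674 0.171] [73.  72.  66.5]
332 245 [0.642 0.126 0.122] [83 80 73]
333 246 [0.646 0.129 0.123] [73 50 41]
340 247 [0.655 0.146 0.129] [83 83 80]
341 249 [0.645 0.149 0.113] [95 53 49]
341 250 [0.648 0.149 0.112] [101  43  35]
332 248 [0.561 0.131 0.038] [97 68 43]
331 250 [0.557 0.129 0.027] [58 50 47]
[ 0.104   0.2132  1.633  -0.      1.2954 -1.0408] [0.63986917 0.14141673 0.08481314] 0.1499296760327849
```

The scene view shows the fingertips at about z 0.12, crop (437,390) and (495,415). That is just above the knob top at z 0.112, although the reported TCP is 0.085. I trust the picture, so I'll open, go lower in small steps and watch the force.

servo_tool:
  motion: [0.1, 0, 0, 0, 0, 0.1, 0, 0, 0, 0, 0.1, 0, 0, 0, 0, 0.1, 0, 0, 0.07, 0, 0.1, 0, 0, 0.07, 0]

```text
time: 5.75
tool_pos: [0.6389, 0.1413, 0.0749]
tool_rot: [-0.001, 0.211, 0.977, -0.0]
contact_force: [0.8, 0.1, -1.3]
gripper_width: 0.55
grasp_force: 0.0
```

```bash
cat > m.py <<'E'
from h import *
im,d=eyes.grab_frame('scene');P=cloud('scene',d)
g=(np.abs(im.max(2).astype(int)-im.min(2))<14)&(im.max(2)>55)&(np.hypot(P[...,0]-.64,P[...,1]-.141)<.07)&(P[...,2]>.072)&(P[...,2]<.2)
r=im.astype(int);red=(r[...,0]>70)&(r[...,1]<45)&(r[...,2]<45)&(P[...,2]>.06)&(P[...,2]<.135)&(np.hypot(P[...,0]-.6,P[...,1]-.141)<.1)
q=P[red];print('red',len(q),np.percentile(q,[3,50,97],axis=0).round(4).tolist() if len(q) else '')
for n in (-1,1):
    e=(P[...,0]-.64)*.4175+(P[...,1]-.141)*.909
    q=P[g&(e*n>0)];print(n,len(q),q[np.argsort(q[:,2])[:4]].round(3).tolist())
s=manip.state();print(s['time'],s['tool_pos'].round(4),s['gripper_width'],s['contact_force'].round(1))
E
python3 m.py
```

```text
red 84 [[0.6407, 0.13, 0.0866], [0.6482, 0.1394, 0.1028], [0.6526, 0.1494, 0.1148]]
-1 30 [[0.647, 0.135, 0.072], [0.647, 0.137, 0.075], [0.647, 0.134, 0.076], [0.645, 0.132, 0.077]]
1 31 [[0.65, 0.14, 0.072], [0.648, 0.145, 0.074], [0.644, 0.15, 0.074], [0.649, 0.142, 0.074]]
5.8 [0.6392 0.1413 0.0754] 0.5476707696533795 [-0.4  0.1  0.6]
```

servo_tool:
  motion: [0.1, 0, 0, 0.05, 0, 0.1, 0, 0, 0.08, 0, 0.1, 0, 0, 0.08, 0]

```text
time: 6.18
tool_pos: [0.6395, 0.1414, 0.0662]
tool_rot: [-0.0, 0.211, 0.977, -0.0]
contact_force: [0.2, 0.5, -0.6]
gripper_width: 0.549
grasp_force: 0.0
```

```bash
sed -i 's/>.072)/>.085)/' m.py; python3 m.py; python3 -c "
from h import *
im,d=eyes.grab_frame('scene');save('s3.png',im,(290,200,380,275),8)"
```

```text
red 88 [[0.6371, 0.1299, 0.0857], [0.6483, 0.1395, 0.105], [0.6524, 0.1493, 0.1151]]
-1 24 [[0.637, 0.112, 0.11], [0.636, 0.109, 0.112], [0.637, 0.112, 0.116], [0.641, 0.112, 0.117]]
1 21 [[0.658, 0.159, 0.109], [0.657, 0.164, 0.112], [0.662, 0.161, 0.113], [0.66, 0.161, 0.114]]
6.225 [0.6397 0.1414 0.0665] 0.5507272712162243 [ 0.2 -0.  -0.3]
```

View pics/s3.png

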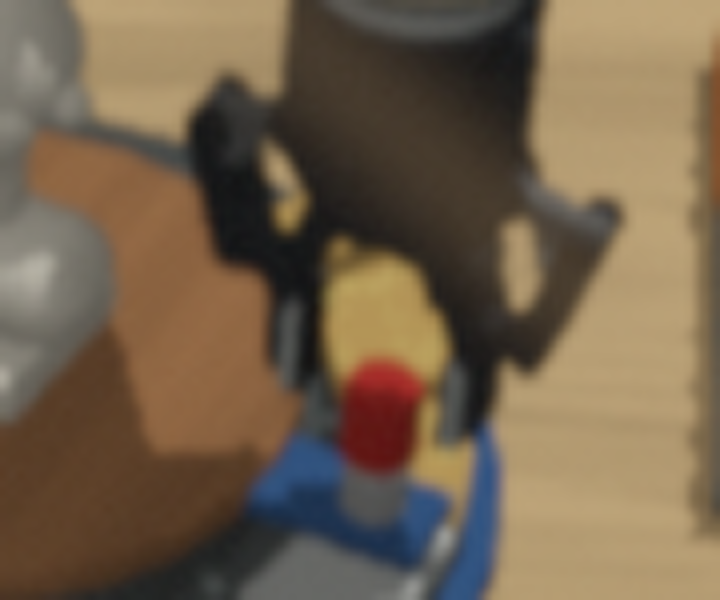

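The fingers now straddle the knob, with tips at (290,385) and (450,440), the knob at (380,415), and tip height about 0.109. I'll lower another 18 mm and close radially.

servo_tool:
  motion: [0.1, 0, 0, 0.08, 0, 0.1, 0, 0, 0.15, 0, 0.1, 0, 0, 0.15, 0, 0.1, 0, 0, 0.15, 0]

```text
time: 6.78
tool_pos: [0.6399, 0.1414, 0.0487]
tool_rot: [-0.0, 0.211, 0.977, -0.0]
contact_force: [-0.4, 0.4, -0.6]
gripper_width: 0.553
grasp_force: 0.0
```

servo_tool:
  motion: [-0.2, 0, 0, 0, 0, -0.3, 0, 0, 0, 0, -0.4, 0, 0, 0, 0]

```text
time: 7.15
tool_pos: [0.6406, 0.1425, 0.0494]
tool_rot: [0.001, 0.211, 0.977, 0.001]
contact_force: [2.6, 3.6, 0.2]
gripper_width: 0.299
grasp_force: 6.3
```

servo_tool:
  motion: [-0.4, 0, 0.01, 0, 0, -0.5, 0, 0.01, 0, 0, -0.7, 0, 0.01, 0, 0]

```text
time: 7.52
tool_pos: [0.6407, 0.1425, 0.0496]
tool_rot: [0.0, 0.211, 0.977, 0.0]
contact_force: [-1.0, 0.1, 5.3]
gripper_width: 0.289
grasp_force: 59.0
```

servo_tool:
  motion: [-0.8, 0, 0, -0.04, 0, -0.8, 0, 0, -0.08, 0, -0.8, 0, 0, -0.1, 0, -0.8, 0, 0, -0.1, 0]

```text
time: 8.02
tool_pos: [0.6394, 0.1429, 0.0585]
tool_rot: [-0.001, 0.211, 0.977, 0.0]
contact_force: [4.6, 2.8, -10.3]
gripper_width: 0.282
grasp_force: 59.3
```

```bash
python3 m.py
```

```text
red 96 [[0.6347, 0.1292, 0.0965], [0.6465, 0.1387, 0.1143], [0.6514, 0.1479, 0.1242]]
-1 33 [[0.639, 0.12, 0.095], [0.642, 0.123, 0.098], [0.643, 0.123, 0.102], [0.636, 0.12, 0.103]]
1 34 [[0.653, 0.148, 0.096], [0.655, 0.15, 0.099], [0.656, 0.153, 0.1], [0.653, 0.155, 0.1]]
8.075 [0.6394 0.1429 0.0585] 0.28596677562249134 [  4.5   2.9 -10.1]
```

servo_tool:
  motion: [-0.8, 0, 0, -0.018, 0, -0.8, 0, 0, -0.018, 0]

```text
time: 8.32
tool_pos: [0.6392, 0.143, 0.0604]
tool_rot: [-0.001, 0.211, 0.977, 0.0]
contact_force: [4.7, 2.7, -9.3]
gripper_width: 0.288
grasp_force: 59.3
```

servo_tool:
  motion: [-0.8, 0.03, -0.0004, 0, -0.032, -0.8, 0.0625, -0.0016, 0, -0.064, -0.8, 0.094, -0.0035, 0, -0.096, -0.8, 0.125, -0.006, 0, -0.127, -0.8, 0.125, -0.006, 0, -0.127]

```text
time: 8.95
tool_pos: [0.6247, 0.1486, 0.0602]
tool_rot: [-0.002, 0.162, 0.987, 0.0]
contact_force: [4.3, 3.4, -10.1]
gripper_width: 0.291
grasp_force: 59.4
```

servo_tool:
  motion: [-0.8, 0.0625, -0.0016, 0, -0.064, -0.8, 0.125, -0.006, 0, -0.127, -0.8, 0.187, -0.014, 0, -0.191, -0.8, 0.187, -0.014, 0, -0.191]

```text
time: 9.45
tool_pos: [0.6027, 0.1541, 0.0605]
tool_rot: [-0.002, 0.088, 0.996, 0.0]
contact_force: [2.3, 4.2, -9.6]
gripper_width: 0.285
grasp_force: 59.5
```

servo_tool:
  motion: [-0.8, 0.0625, -0.0016, 0, -0.064, -0.8, 0.125, -0.006, 0, -0.127, -0.8, 0.187, -0.014, 0, -0.191, -0.8, 0.187, -0.014, 0, -0.191]

```text
time: 9.95
tool_pos: [0.5807, 0.1562, 0.0611]
tool_rot: [-0.001, 0.013, 1.0, 0.0]
contact_force: [2.4, 4.8, -11.0]
gripper_width: 0.285
grasp_force: 59.5
```

```bash
python3 - <<'E'
from h import *
s=manip.state();t=s['tool_pos'];print(t,np.hypot(t[0]-.5777,t[1]-.0052),np.arctan2(t[1]-.0052,t[0]-.5777),s['contact_force'])
for c in('scene','top'):
    im,d=eyes.grab_frame(c);P=cloud(c,d);a0={'top':(.5767,.0066),'scene':(.5786,.0042)}[c]
    r=im.astype(int);red=(r[...,0]>70)&(r[...,1]<45)&(r[...,2]<50)&(P[...,2]>.07)&(P[...,2]<.14)&(np.hypot(P[...,0]-.6,P[...,1]-.151)<.08)
    q=P[red];print(c,len(q),np.percentile(q,[3,50,97],axis=0).round(4).tolist() if len(q) else '')
    hsv=cv2.cvtColor(im,cv2.COLOR_RGB2HSV)
    A=np.arctan2(P[...,1]-a0[1],P[...,0]-a0[0]);R=np.hypot(P[...,0]-a0[0],P[...,1]-a0[1])
    m=(np.abs(P[...,2]-.036)<.01)&(R>.135)&(R<.168)
    print([(round(x,2),int(np.median(r[...,0][k]))) for x in np.arange(1.3,2.3,.03) if (k:=m&(A>=x)&(A<x+.03)).any()])
    if c=='scene': save('s4.png',im,(290,190,370,260),8)
E
```

```text
[0.58069086 0.15621996 0.06111465] 0.151049576296795 1.5509945077083214 [  2.36772674   4.75733083 -11.00452725]
scene 72 [[0.5818, 0.1431, 0.0978], [0.588, 0.1524, 0.1119], [0.5925, 0.1634, 0.1257]]
[(np.float64(1.3), 152), (np.float64(1.33), 138), (np.float64(1.36), 144), (np.float64(1.39), 120), (np.float64(1.42), 118), (np.float64(1.45), 118), (np.float64(1.48), 113), (np.float64(1.51), 95), (np.float64(1.54), 71), (np.float64(1.84), 155), (np.float64(1.87), 169), (np.float64(1.9), 162), (np.float64(1.93), 145), (np.float64(1.96), 175), (np.float64(1.99), 156), (np.float64(2.02), 175), (np.float64(2.05), 163), (np.float64(2.08), 127), (np.float64(2.11), 124), (np.float64(2.14), 117), (np.float64(2.17), 135), (np.float64(2.2), 181), (np.float64(2.23), 179), (np.float64(2.26), 178), (np.float64(2.29), 176)]
top 0 
[(np.float64(1.63), 91), (np.float64(1.66), 125), (np.float64(1.69), 162), (np.float64(1.72), 173), (np.float64(1.75), 173), (np.float64(1.78), 175), (np.float64(1.81), 181), (np.float64(1.84), 181), (np.float64(1.87), 182), (np.float64(1.9), 181), (np.float64(1.93), 184), (np.float64(1.96), 181), (np.float64(1.99), 182), (np.float64(2.02), 183), (np.float64(2.05), 157), (np.float64(2.08), 92), (np.float64(2.11), 141), (np.float64(2.14), 170), (np.float64(2.17), 183), (np.float64(2.2), 185), (np.float64(2.23), 184), (np.float64(2.26), 185), (np.float64(2.29), 185)]
```

View pics/s4.png

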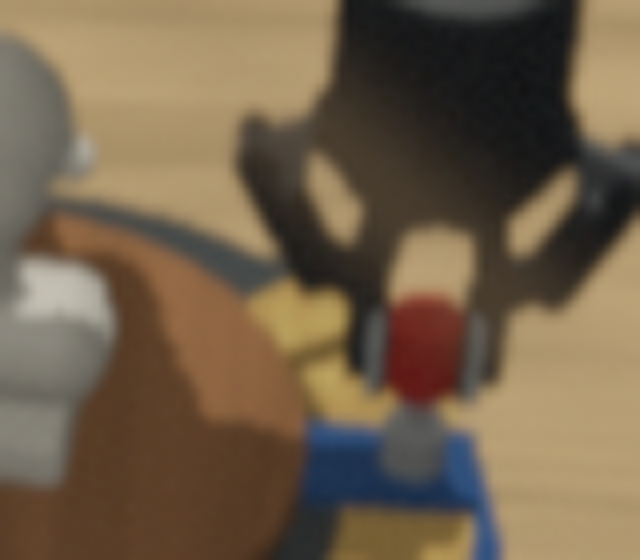

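The pin is held up (knob at (425,350)) and the first notch is about 0.10 rad further on. I'll move there and release gently.

servo_tool:
  motion: [-0.8, 0.05, -0.001, 0, -0.05, -0.8, 0.095, -0.0035, 0, -0.095, -0.8, 0.131, -0.007, 0, -0.134, -0.8, 0.131, -0.007, 0, -0.134, -0.8, 0.131, -0.007, 0, -0.134]

```text
time: 10.68
tool_pos: [0.5656, 0.1558, 0.0619]
tool_rot: [-0.001, -0.039, 0.999, 0.0]
contact_force: [1.4, 5.9, -10.7]
gripper_width: 0.288
grasp_force: 59.5
```

servo_tool:
  motion: [-0.3, 0, 0, 0, 0, -0.2, 0, 0, 0, 0, -0.1, 0, 0, 0, 0, -0.1, 0, 0, 0, 0]

```text
time: 11.18
tool_pos: [0.567, 0.1553, 0.0637]
tool_rot: [0.001, -0.039, 0.999, -0.0]
contact_force: [-0.9, 0.2, -0.5]
gripper_width: 0.447
grasp_force: 0.0
```

```bash
cat > k.py <<'E'
from h import *
s=manip.state();t=s['tool_pos'];print(t,np.arctan2(t[1]-.0052,t[0]-.5777),s['contact_force'])
im,d=eyes.grab_frame('scene');P=cloud('scene',d)
r=im.astype(int);red=(r[...,0]>65)&(r[...,1]<45)&(r[...,2]<50)&(P[...,2]>.07)&(P[...,2]<.14)&(np.hypot(P[...,0]-.58,P[...,1]-.151)<.08)
q=P[red];print(len(q),np.percentile(q,[3,50,97],axis=0).round(4).tolist())
save('s5.png',im,(280,180,370,260),8)
E
python3 k.py
```

```text
[0.56703947 0.15529201 0.06370992] 1.6417038793595504 [-0.94143206  0.16427339 -0.5259757 ]
57 [[0.5657, 0.1435, 0.086], [0.5712, 0.1511, 0.0986], [0.575, 0.1595, 0.1139]]
```

The knob's height range is back to its home value (0.086–0.114), so the pin has dropped. Now I'll open a little more and withdraw straight up.

servo_tool:
  motion: [0.3, 0, 0, 0, 0, 0.3, 0, 0, 0, 0, 0.3, 0, 0, -0.2, 0, 0.3, 0, 0, -0.5, 0, 0.3, 0, 0, -0.9, 0]

```text
time: 11.85
tool_pos: [0.5653, 0.1553, 0.1704]
tool_rot: [-0.002, -0.039, 0.999, -0.0]
contact_force: [1.3, -0.3, 0.1]
gripper_width: 0.651
grasp_force: 0.0
```

servo_tool:
  motion: [0.3, 0, 0.3, -0.3, 0, 0.3, 0, 0.7, -0.5, 0, 0.3, 0, 1, -0.5, 0, 0.3, 0, 1, -0.5, 0, 0.3, 0, 1, -0.5, 0]

```text
time: 12.48
tool_pos: [0.5568, 0.2747, 0.2304]
tool_rot: [-0.0, -0.04, 0.999, -0.0]
contact_force: [0.8, -0.8, -0.5]
gripper_width: 0.648
grasp_force: 0.0
```

```bash
sed -i "s/(280,180,370,260),8/(210,170,370,290),5/" k.py; python3 k.py; python3 - <<'E'
from h import *
im,d=eyes.grab_frame('scene');P=cloud('scene',d)
q=P[(P[...,2]>.2)&(P[...,2]<.22)&(np.hypot(P[...,0]-.577,P[...,1])<.07)];print('head',q.mean(0),q[:,2].max())
E
```

```text
[0.55678689 0.27471388 0.23037592] 1.6482368354184809 [ 0.82656865 -0.81010009 -0.52900845]
51 [[0.5661, 0.1433, 0.0856], [0.5708, 0.151, 0.0983], [0.5748, 0.1594, 0.1115]]
head [0.57626331 0.00607024 0.2080598 ] 0.21608578623581676
```

View pics/s5.png

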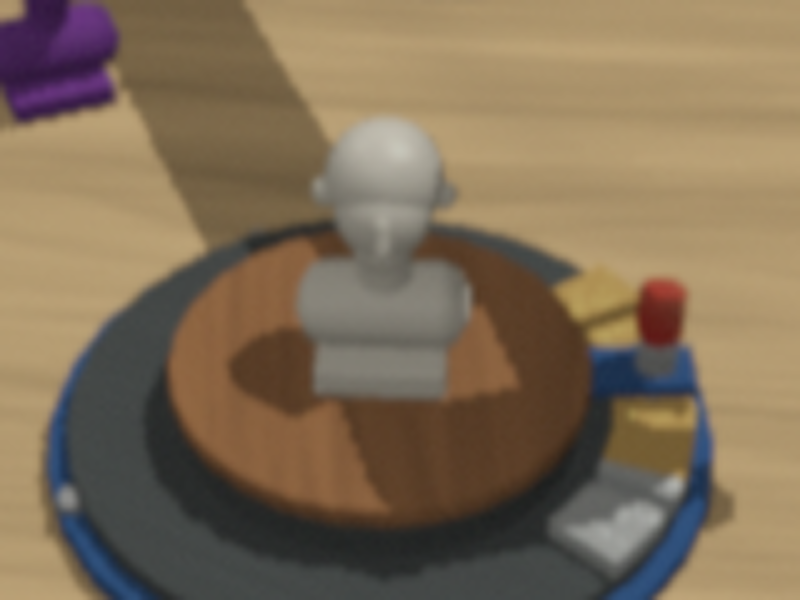

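The knob at (660,312) sits low on its bushing as it did at the start, one notch on. The bust stands upright at the centre (385,260), and the arm is clear.

```bash
python3 -c "
from plant import job_done;print(job_done())"
```

```text
the job is handed in; nothing more can be done
None
```

I lifted the pin, turned the table about 0.5 rad anticlockwise and let the pin's own spring drop it home in the next notch. The bust is still upright and centred, the arm is clear, and the job is handed in; no verdict came back.

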